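# Hook and snap a tube block into a dry-bath heater

### The arm

A 6-joint arm with a two-finger parallel gripper is mounted at the origin on a cart in front of the work surface, level with it; the furniture and walls round the work are solid. World frame = base frame: x ahead of the robot, y to its left, z up, the work surface at z = 0. Lengths are in m, angles in rad, forces in N, time in s.
With the tool pointing down it reaches from about 0.3 to 0.875 m from the base axis. Payload 6.4 kg.
Tool frame: the origin (TCP) lies midway between the tips of the shut fingers; the grasp point (between the pads) lies 19 mm behind it (grasp_offset is the distance from the TCP to the grasp point, in m); z points along the fingers, y is the line along which they close (so a half turn about z gives the same grasp; the last joint's range is limited). The gripper opens to 85 mm and grips with 20 to 120 N. Pads are 22 mm wide; open, the fingers measure 114 mm over their backs; the gripper's body (76 mm by 85 mm) begins 54 mm behind the grasp point. The pads swing forward as they close: fully open they stand 13 mm farther back than shut.
Start: joints at [1.062, 0.181, 1.607, -0, 1.354, -0.206], TCP at [0.171, 0.549, 0.231] pointing down, gripper open.
Joint ranges: [-2.99, 2.99], [-0.89, 2.07], [0.3, 2.58], [-1.14, 4.28], [0, 2.63], [-3.12, 3.12]. Speed limits (rad/s): [2.57, 2.57, 3.01, 3.14, 3.14, 3.14].

### API

Orientations are given as a unit quaternion [w, x, y, z].
In Python, from bench import * gives the robot as it stands. The module is installed in compiled form; this text tells all that it offers.
- The arm moves only by the tool servo_tool, never from a script. Its argument "commands" is text: rows parted by semicolons, each of 7 numbers parted by spaces: the turn, a rotation vector about the tool's x, y, z in rad, then the shift along the tool's x, y, z in mm, then the opening, from 0 (shut) to 1 (fully open). In form: wx wy wz dx dy dz claw; .... A call has 1 to 5 rows; each row shifts and turns the commanded pose from where the row before left it, along the tool's axes as they then stand; what a row does not reach is not made up. A row lasts 1/8 s, in which the tool goes at most 62.5 mm and 10.7 degrees, less where a joint would pass 70% of its speed; a pose out of reach is approached as far as the arm can. A call with a gripper value outside its range is refused whole. The fingers move at their own pace and stop on an object; the grip force is fixed at half the most. Time passes only in rows, so rows that do not move let the fingers close. It gives the time, the measured TCP pose, the force, the opening and the grip force at its end, in the units of the state.
- get_obs(): the state, without advancing time (a new reading comes with each control period).
- camera(name): name is "scene" or "top"; returns the picture (400x640x3 uint8, blue, green, red); there is no depth.
- calibration(name): a dict with "fx", "fy", "cx", "cy" (pixels), "R" (3x3) and "t" (3): a world point X has camera coordinates R X + t. Camera axes: x right, y down, z forward; pixel columns grow to the right and rows downward; lengths in m; the calibration is good to about 2 mm. A picture is of the moment at which its call begins. calibration takes no time and is no camera call.
- hand_in(): hands the job in; it is judged then, once.
The state is a dict: "time_s": time; "q": joint angles; "dq": joint speeds; "joint_efforts": joint torques, N m; "eef_pos": TCP position; "eef_rot": TCP orientation; "wrist_force": force on the tool from outside, world axes, zero at the start; "torque": the same for the moment, N m; "opening": opening from 0.0 (shut) to 1.0 (fully open); "grasp_force": force on a finger pad.
Only numpy, scipy, OpenCV 4.12 (cv2) and the standard library are available. Lean on these libraries where they do the work, as an engineer would, in place of code of your own. Each camera call takes 0.05 s, during which the arm holds its last target. There are 200 camera calls.

### The job

Fit the aluminium tube block into the pocket of the white dry-bath heater: with its front end raised, slip the long tongue under the heater's steel keeper lip, then press the front end down until the red spring catch snaps over its front edge. Leave the block flat, square and fully home, and do not shift the bottles, jar and tip box standing around.

Things in the scene. Friction and masses are not known exactly. Their poses are not given: they have to be found in the camera images.
- block: Loose aluminium tube block, about 0.36 kg. Origin: centre of its underside; x to its tongue (rear) end, z up. Base plate 6 mm thick, 70 wide, from x = -48 (front ledge) to +56 mm (tongue). Body on it: x -40 to +40, y -33 to +33, top at z = 30, six tube wells at x = -14 to +40. On top a black grip rib, 28 mm along x, 16 wide along y, z 30 to 62, centred: grip it across y.
- block_rib (a point): Centre of the top of the black grip rib, 62 mm above the block's underside.
- block_press (a point): Centre of the blue press pad (18 mm along x, 50 mm along y) on the front part of the block's top, at x = -29, z = 30 mm in the block's frame; the rib begins 15 mm behind it.
- block_tongue (a point): Middle of the lower rear edge of the tongue, at x = +56, z = 0 mm in the block's frame.
- heater: Fixed white dry-bath heater, 154 mm along x, 104 wide. Origin on the bench; x points to the keeper end, away from the display and knob; z up. Pocket on top: floor 36 mm above the bench, x from -49 (front wall) to +57 mm (rear wall), 73 mm wide, so 1 mm play at each end and 1.5 at each side. Walls above the floor: sides 13 mm (45 degree lead-in above 8), front 12, rear 15.
- seat (a point): On the pocket floor, in the heater's axes: where the origin of the fully seated block comes to lie (x axes parallel).
- keeper (a point): Middle of the lower front edge of the steel keeper lip: x = +49 mm, 11 mm above the pocket floor. The lip overhangs the rear 8 mm of the pocket over its whole width, 4 mm thick, so the block cannot go in level. Tilted 12 to 14 degrees front up, the tongue slides under it to the rear wall while the front clears front wall and catch.
- catch (a joint): Travel (m) of the red spring catch in the front wall: 0 = sprung in, up to 0.008 = pushed out. Nose 30 mm wide, 3 mm into the pocket, underside 7 mm above the floor, top face sloping up to 18 mm. The hooked block first rests on the slope, tilted about 6 degrees front up; 5 to 12 N down on the press pad drives it past and the catch springs back over its ledge.
- clear_bottle: Bystander, to be left alone: clear glass laboratory bottle with a blue screw cap, 69 mm across, 177 mm high; origin at the centre of its underside.
- small_bottle: Bystander, to be left alone: small clear bottle with a blue cap, 44 mm across, 77 mm high; origin at the centre of its underside.
- amber_bottle: Bystander, to be left alone: amber bottle with a light blue cap, 60 mm across, 162 mm high; origin at the centre of its underside.
- tip_box: Bystander, to be left alone: pipette tip box, white below, blue transparent lid, 91 x 123 x 81 mm; origin at the centre of its underside.
- jar: Bystander, to be left alone: low jar with a white screw cap, 73 mm across, 77 mm high; origin at the centre of its underside.

How it is judged:
By the outcome, as a careful person would: the job done as asked, in the order asked, and still so for the second after the job is handed in, with the robot touching nothing.
It also fails if it takes over 58 s, if anything falls off the work surface, if the arm or the gripper's body presses on something with over 40 N, if the wrist force passes 120 N, or if a joint passes its speed limit or range.

## Working session

There is one attempt and no reset: what is moved stays moved. The work goes in short steps, Python scripts to look and compute and a tool call to move; the robot and the scene stay as the last step left them, time stands still between calls to the robot, and variables do not carry over. Pictures are saved under pics/ and viewed, at most 10 in all, crops included, and the job is handed in when it is done.

Besides the shell and the picture viewer there is one more tool, called after "Request:" as a command line: name --argument value ..., lists and objects as JSON in quotes. servo_tool: Moves the arm, as the interface text tells. Its arguments: {"type":"object","properties":{"commands":{"type":"string"}},"required":["commands"]}

```bash
mkdir -p pics; python3 - <<'E'
from bench import *
import cv2,numpy as np
for n in ("scene","top"):
    cv2.imwrite(f"pics/{n}0.png",camera(n)); c=calibration(n); print(n,c["fx"],c["cx"],c["cy"],np.round(c["R"],3).tolist(),np.round(c["t"],3))
o=get_obs(); print(o)
E
```

```text
scene 399.6985042238579 322.6364582339814 192.96475175717381 [[-0.601, -0.8, -0.001], [-0.586, 0.441, -0.679], [0.544, -0.408, -0.734]] [0.368 0.415 0.67 ]
top 468.7823567752369 325.28688724157513 205.62529489947545 [[-0.009, -1.0, -0.009], [-0.99, 0.011, -0.144], [0.144, 0.008, -0.99]] [0.029 0.628 1.278]
{'time_s': 0.1, 'q': array([ 1.06169073e+00,  1.81454970e-01,  1.60791742e+00, -2.53381844e-05,
        1.35378847e+00, -2.06266351e-01]), 'dq': array([ 0.00038642, -0.00292885, -0.00262051, -0.00129789,  0.00020427,
        0.00121081]), 'joint_efforts': array([ 6.68732355e-04, -4.45881629e+01, -3.52240241e+01, -2.88469282e-04,
        4.08073174e-03, -4.96433461e-05]), 'eef_pos': array([0.17120759, 0.54839809, 0.23047631]), 'eef_rot': array([-2.62933460e-04,  1.50838911e-01,  9.88558045e-01, -7.38807367e-04]), 'wrist_force': array([-0.79500047,  0.00209374, -0.4111558 ]), 'torque': array([-0.005684  , -0.02078821, -0.00510606]), 'grasp_force': 0.0, 'opening': 1.0006860463458815}
```

View pics/scene0.png

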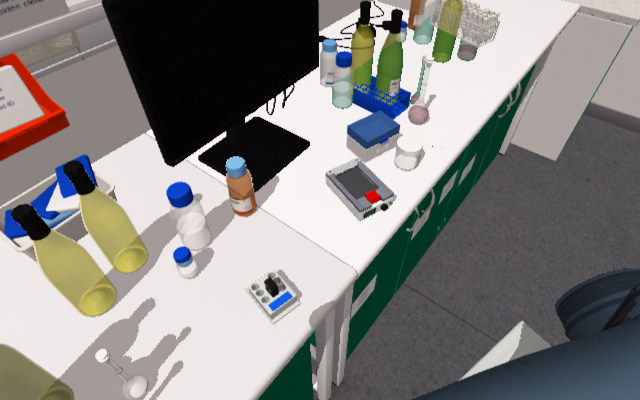

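View pics/top0.png

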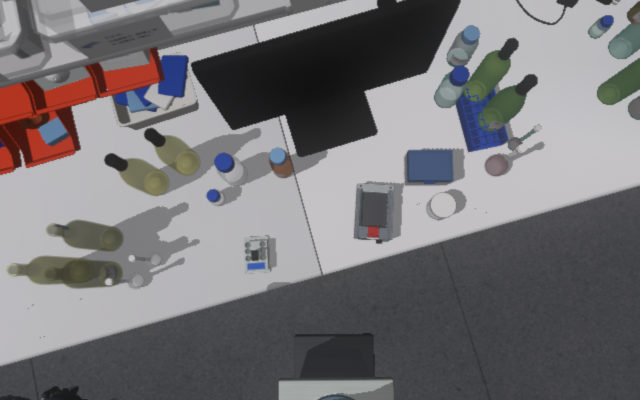

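The scene view shows the block near (272,295), with its blue pad at (281,301). The heater is near (362,190), with the red catch at (372,197). In the top view the block is at (257,254) and the heater at (374,211), with both fronts facing the robot. Next I'll enlarge both.

```bash
cat > h.py <<'E'
from bench import *
import cv2,numpy as np
def ray(n,u,v):
    c=calibration(n);R=np.array(c["R"]);t=np.array(c["t"])
    d=R.T@np.array([(u-c["cx"])/c["fx"],(v-c["cy"])/c["fy"],1]); return -R.T@t,d/np.linalg.norm(d)
def onz(n,u,v,z):
    o,d=ray(n,u,v); return o+d*(z-o[2])/d[2]
def tri(p,q):
    A=np.zeros((3,3));b=np.zeros(3)
    rs=[ray("top",*p),ray("scene",*q)]
    for o,d in rs:
        P=np.eye(3)-np.outer(d,d);A+=P;b+=P@o
    X=np.linalg.solve(A,b); gap=[np.linalg.norm((np.eye(3)-np.outer(d,d))@(X-o)) for o,d in rs]
    return X,gap
def proj(n,X):
    c=calibration(n);p=np.array(c["R"])@X+np.array(c["t"]);return np.array([c["fx"]*p[0]/p[2]+c["cx"],c["fy"]*p[1]/p[2]+c["cy"]])
def comps(im,mask,amin=8):
    n,l,s,c=cv2.connectedComponentsWithStats(mask.astype(np.uint8)); 
    return [(c[i].round(2),s[i][4],cv2.minAreaRect(np.argwhere(l==i)[:,::-1].astype(np.float32))) for i in range(1,n) if s[i][4]>=amin]
def crop(im,x,y,w,h,k): return cv2.resize(im[y:y+h,x:x+w],None,fx=k,fy=k,interpolation=cv2.INTER_CUBIC)
E
python3 - <<'E'
from h import *
T=cv2.imread("pics/top0.png");S=cv2.imread("pics/scene0.png")
a=np.hstack([crop(T,235,225,50,50,6),crop(T,345,170,60,80,5)[:300][:, :300]]) if 0 else None
A=crop(T,235,225,50,36*1+14,6);B=crop(T,350,175,50,75,6)[:450];C=crop(S,240,260,66,66,5);D=crop(S,320,150,80,75,5)
cv=np.zeros((600,800,3),np.uint8)
cv[:300,:300]=A;  cv[:375,400:800]=D; 
B=crop(T,350,178,50,70,4.2);
C=crop(S,242,264,60,60,5)
cv[300:600,0:300]=C; cv[600-220:600,400:640]=0
b=crop(T,350,178,50,70,3.1);cv[380:380+b.shape[0],400:400+b.shape[1]]=b
cv2.imwrite("pics/c0.png",cv)
for n,I in(("top",T),("scene",S)):
    h=cv2.cvtColor(I,cv2.COLOR_BGR2HSV);H,s,v=cv2.split(h)
    box=np.zeros(H.shape,bool)
    if n=="top": box[225:285,235:285]=1;box[175:250,345:400]=1
    else: box[260:330,240:306]=1;box[150:225,320:400]=1
    print(n,"blue",comps(I,(H>100)&(H<130)&(s>150)&box),"\n red",comps(I,((H<8)|(H>172))&(s>150)&(v>80)&box),"\n blk",comps(I,(v<60)&box))
E
```

```text
top blue [(array([255.26, 265.74]), np.int32(69), ((255.5, 266.0), (4.0, 15.0), 90.0))] 
 red [(array([372.83, 231.05]), np.int32(75), ((373.0, 231.5), (9.0, 8.0), 90.0))] 
 blk []
scene blue [(array([280.17, 300.74]), np.int32(178), ((280.1730041503906, 300.73785400390625), (7.278625011444092, 24.262083053588867), 53.97262954711914))] 
 red [(array([372.54, 196.2 ]), np.int32(139), ((372.6706237792969, 196.28236389160156), (13.666620254516602, 11.497314453125), 49.39870071411133))] 
 blk [(array([383.84, 206.62]), np.int32(32), ((383.75006103515625, 206.75003051757812), (4.949747085571289, 5.656853675842285), 45.0)), (array([369.5 , 212.25]), np.int32(8), ((369.7000427246094, 212.40003967285156), (2.236067771911621, 3.5777084827423096), 63.43495178222656)), (array([365. , 214.9]), np.int32(10), ((365.0000305175781, 215.00006103515625), (2.683281421661377, 3.5777084827423096), 63.43495178222656)), (array([271.58, 286.58]), np.int32(156), ((271.2500305175781, 286.7500305175781), (16.970561981201172, 10.60660171508789), 45.0))]
```

View pics/c0.png

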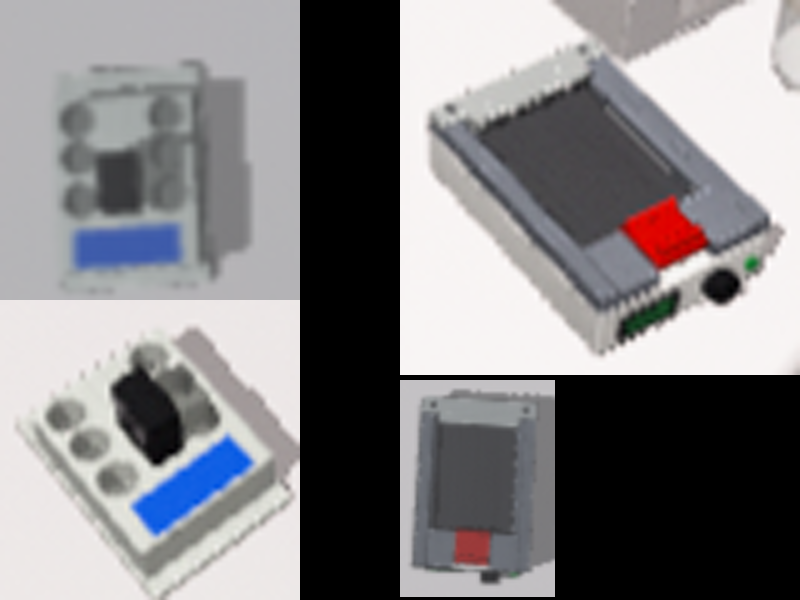

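The crops show the block with its tongue away from the robot, and the heater pocket with the keeper at the rear and the red catch at the front. Next I'll cast the masks onto planes at known heights.

```bash
python3 - <<'E'
from h import *
T=cv2.imread("pics/top0.png");S=cv2.imread("pics/scene0.png")
def rect(n,m,z):
    P=np.array([onz(n,u,v,z)[:2] for v,u in np.argwhere(m)],np.float32)*1000
    (c,s,a)=cv2.minAreaRect(P); return np.round(c,1),np.round(s,1),round(a,1),"mean",P.mean(0).round(1)
for n,I,bb,hb in(("top",T,(225,285,235,285),(175,250,345,400)),("scene",S,(260,330,240,306),(150,225,320,400))):
    H,s,v=[x.astype(int) for x in cv2.split(cv2.cvtColor(I,cv2.COLOR_BGR2HSV))]
    def sub(b): m=np.zeros(H.shape,bool);m[b[0]:b[1],b[2]:b[3]]=1;return m
    print(n,"pad",rect(n,(H>100)&(H<130)&(s>120)&sub(bb),.03))
    m=((v<75)if n=="scene" else (v<70))&sub(bb); print(" rib",m.sum(),rect(n,m,.062) if m.sum()>5 else "")
    print(" red",rect(n,((H<8)|(H>172))&(s>120)&sub(hb),.052))
    g=(H>100)&(H<130)&(s>25)&(v>80)&(v<175)&sub(hb)
    k=max(comps(I,g),key=lambda c:c[1])
    nl,l,st,_=cv2.connectedComponentsWithStats(g.astype(np.uint8)); i=1+np.argmax(st[1:,4])
    print(" grey",st[i],rect(n,l==i,.049))
    d=(v<(85 if n=="scene" else 75))&sub(hb)
    nl,l,st,_=cv2.connectedComponentsWithStats(d.astype(np.uint8)); i=1+np.argmax(st[1:,4])
    print(" floor",st[i],rect(n,l==i,.036))
    dbg=I.copy(); dbg[g]=(0,255,255); dbg[l==i]=(255,0,255); b=hb; cv2.imwrite(f"pics/d_{n}.png",crop(dbg,b[2],b[0],b[3]-b[2],b[1]-b[0],5))
# triangulated check: pad centre, red
print(tri((255.26,265.74),(280.17,300.74)))
print(tri((372.83,231.05),(372.54,196.2)))
a=cv2.imread("pics/d_top.png");b=cv2.imread("pics/d_scene.png");cv2.imwrite("pics/d.png",np.hstack([a,b]))
E
```

```text
top pad (array([463. , 218.7]), array([45.2, 13.9]), 89.5, 'mean', array([462.5, 218.8], dtype=float32))
 rib 52 (array([491.1, 218.2]), array([22.2, 13.8]), 0.7, 'mean', array([491.1, 218.2], dtype=float32))
 red (array([ 553.4, -109.8]), array([28.2, 25.1]), 89.4, 'mean', array([ 553.7, -109.3], dtype=float32))
 grey [380 228  10  10  36] (array([ 553. , -138.4]), array([19.7, 31.9]), 56.8, 'mean', array([ 551.2, -138. ], dtype=float32))
 floor [361 193   3  33  54] (array([619.4, -81. ]), array([ 4.7, 91.9]), 86.6, 'mean', array([619.7, -81.1], dtype=float32))
scene pad (array([464.6, 218.8]), array([17.2, 49.2]), 2.9, 'mean', array([464.5, 219. ], dtype=float32))
 rib 167 (array([485.8, 223.1]), array([21.2, 42.9]), 81.6, 'mean', array([484.5, 223. ], dtype=float32))
 red (array([ 553.2, -108.2]), array([34.6, 35.8]), 85.3, 'mean', array([ 552.9, -107.5], dtype=float32))Traceback (most recent call last):
  File "<stdin>", line 13, in <module>
ValueError: max() iterable argument is empty
```

```bash
python3 - <<'E'
from h import *
def sc(px,py,ox,oy,k,ax,ay): return ox+(px-ax+.5)/k-.5, oy+(py-ay+.5)/k-.5
def show(name,P):
    P=np.array(P);print(name,[p[:2].round(4).tolist() for p in P])
    for i,j in((0,1),(2,3),(0,2),(1,3)):
        d=P[j]-P[i];print("  ",i,j,"len",(np.linalg.norm(d)*1000).round(1),"ang",np.degrees(np.arctan2(d[1],d[0])).round(1),"mid",((P[i]+P[j])/2)[:2].round(4))
# order: front+y, front-y, rear+y, rear-y
show("heater scene",[onz("scene",*sc(x,y,320,150,5,400,0),z) for x,y,z in((601,303,.048),(771,222,.048),(430,113,.05),(592,42,.05))])
show("heater floor scene",[onz("scene",*sc(x,y,320,150,5,400,0),.036) for x,y in((585,243),(697,190),(487,140),(593,88))])
show("heater top",[onz("top",*sc(x,y,350,178,3.1,400,380),z) for x,y,z in((415,566,.048),(522,570,.048),(423,397,.05),(536,402,.05))])
show("block scene body top",[onz("scene",*sc(x,y,242,264,5,0,300),.03) for x,y in((146,548),(274,461),(35,415),(155,333))])
show("block scene ledge",[onz("scene",*sc(x,y,242,264,5,0,300),.006) for x,y in((155,588),(292,490),(22,422),(155,330))])
show("pad scene",[onz("scene",*sc(x,y,242,264,5,0,300),.03) for x,y in((155,535),(254,463),(132,507),(232,435))])
show("pad top",[onz("top",*sc(x,y,235,225,6,0,0),.03) for x,y in((74,270),(181,263),(73,231),(180,224))])
show("block top body",[onz("top",*sc(x,y,235,225,6,0,0),.03) for x,y in((63,275),(198,270),(58,85),(195,75))])
o,_=ray("scene",0,0);print(o, ray("top",0,0)[0])
E
```

```text
heater scene [[0.5394, -0.0561], [0.5288, -0.1573], [0.6897, -0.0681], [0.6809, -0.1706]]
   0 1 len 101.7 ang -96.0 mid [ 0.5341 -0.1067]
   2 3 len 102.9 ang -94.9 mid [ 0.6853 -0.1194]
   0 2 len 150.9 ang -4.6 mid [ 0.6146 -0.0621]
   1 3 len 152.7 ang -5.0 mid [ 0.6049 -0.1639]
heater floor scene [[0.5812, -0.0825], [0.5747, -0.1516], [0.6672, -0.0884], [0.664, -0.1581]]
   0 1 len 69.4 ang -95.4 mid [ 0.5779 -0.117 ]
   2 3 len 69.7 ang -92.7 mid [ 0.6656 -0.1233]
   0 2 len 86.3 ang -4.0 mid [ 0.6242 -0.0855]
   1 3 len 89.5 ang -4.2 mid [ 0.6193 -0.1548]
heater top [[0.537, -0.0582], [0.5325, -0.1542], [0.6912, -0.0683], [0.6854, -0.1712]]
   0 1 len 96.1 ang -92.7 mid [ 0.5348 -0.1062]
   2 3 len 103.1 ang -93.2 mid [ 0.6883 -0.1197]
   0 2 len 154.5 ang -3.7 mid [ 0.6141 -0.0632]
   1 3 len 153.9 ang -6.3 mid [ 0.609  -0.1627]
block scene body top [[0.4525, 0.2483], [0.4534, 0.1862], [0.5307, 0.2539], [0.5342, 0.1929]]
   0 1 len 62.0 ang -89.2 mid [0.453  0.2172]
   2 3 len 61.1 ang -86.7 mid [0.5325 0.2234]
   0 2 len 78.4 ang 4.1 mid [0.4916 0.2511]
   1 3 len 81.1 ang 4
[... 445 characters left out ...]
9 mid [0.4723 0.2184]
   0 2 len 15.9 ang 3.5 mid [0.463 0.243]
   1 3 len 16.0 ang 0.5 mid [0.4656 0.1934]
pad top [[0.4519, 0.2441], [0.4546, 0.194], [0.47, 0.2448], [0.4728, 0.1947]]
   0 1 len 50.1 ang -86.8 mid [0.4533 0.219 ]
   2 3 len 50.2 ang -86.8 mid [0.4714 0.2197]
   0 2 len 18.1 ang 2.3 mid [0.4609 0.2444]
   1 3 len 18.1 ang 2.0 mid [0.4637 0.1943]
block top body [[0.4496, 0.2492], [0.4513, 0.186], [0.5385, 0.2529], [0.5426, 0.1882]]
   0 1 len 63.2 ang -88.4 mid [0.4505 0.2176]
   2 3 len 64.8 ang -86.4 mid [0.5405 0.2206]
   0 2 len 89.0 ang 2.4 mid [0.494 0.251]
   1 3 len 91.3 ang 1.4 mid [0.4969 0.1871]
[0.09963204 0.38391899 0.77348284] [0.43849604 0.01196217 1.35505783]
```

Measured so far:
- **Block:** centre about (0.493, 0.220), yaw about +3°. The pad and body sizes match the ones given.
- **Heater:** centre about (0.6105, -0.113), yaw about -4.9°. I measure 151–154 x 102 mm, against 154 x 104 given.

I'll set out now.

Request:
servo_tool --commands "0 0 -0.178 0 0 0 1; 0 0 -0.178 0 0 0 1; 0 0 0 -38 -43 0 1; 0 0 0 -38 -43 0 1; 0 0 0 -38 -43 0 1"

```text
time_s: 0.72
eef_pos: [0.2928, 0.4247, 0.2309]
eef_rot: [-0.0, -0.027, 1.0, -0.0]
wrist_force: [2.0, 0.4, 0.4]
opening: 1.003
grasp_force: 0.0
```

Request:
servo_tool --commands "0 0 0 -38 -43 0 1; 0 0 0 -38 -43 0 1; 0 0 0 -38 -43 20 1; 0 0 0 -38 -43 30 1; 0 0 0 -38 -43 30 1"

```text
time_s: 1.35
eef_pos: [0.4915, 0.2228, 0.1526]
eef_rot: [0.0, -0.026, 1.0, 0.0]
wrist_force: [0.9, 0.1, -0.2]
opening: 1.003
grasp_force: 0.0
```

Request:
servo_tool --commands "0 0 0 0 0 20 0.6; 0 0 0 0 0 10 0.6"

```text
time_s: 1.6
eef_pos: [0.4897, 0.2235, 0.1216]
eef_rot: [-0.002, -0.026, 1.0, -0.0]
wrist_force: [-1.3, -0.2, -0.0]
opening: 0.613
grasp_force: 0.0
```

```bash
python3 - <<'E'
from h import *
T=camera("top");S=camera("scene");cv2.imwrite("pics/top1.png",T);cv2.imwrite("pics/scene1.png",S)
o=get_obs();print(o["eef_pos"],o["eef_rot"])
th=np.radians(-4.9);c=np.array([.6105,-.113]);R=np.array([[np.cos(th),-np.sin(th)],[np.sin(th),np.cos(th)]])
def prof(n,I,xs,ys,z):
    I=cv2.GaussianBlur(I,(0,0),.5)
    P=np.array([[proj(n,np.array([*(c+R@[x,y]),z])) for x in xs] for y in ys],np.float32)
    return cv2.remap(I,P[...,0],P[...,1],cv2.INTER_CUBIC).astype(float)
for n,I in(("top",T),("scene",S)):
    for y0 in(-.027,.027,0):
        xs=np.arange(-.09,.091,.001); p=prof(n,I,xs,np.linspace(y0-.005,y0+.005,9),.048).mean(0).mean(1); g=np.diff(p)
        pk=[(round((xs[i]+.0005)*1000,1),int(g[i])) for i in range(1,len(g)-1) if abs(g[i])>4 and abs(g[i])>=max(abs(g[i-1]),abs(g[i+1]))]
        print(n,"x-edges z=.048 y0",y0,pk)
    for x0 in(-.03,0,.03):
        ys=np.arange(-.065,.066,.001);p=prof(n,I,np.linspace(x0-.006,x0+.006,9),ys,.049).mean(2).mean(1);g=np.diff(p)
        pk=[(round((ys[i]+.0005)*1000,1),int(g[i])) for i in range(1,len(g)-1) if abs(g[i])>4 and abs(g[i])>=max(abs(g[i-1]),abs(g[i+1]))]
        print(n,"y-edges z=.049 x0",x0,pk)
A=crop(T,235,200,50,75,6);B=crop(S,230,230,80,90,5)
cv=np.zeros((450,700,3),np.uint8);cv[:,:300]=A;cv[:,300:]=B;cv2.imwrite("pics/c1.png",cv)
E
```

```text
[0.4892927  0.22441652 0.12212557] [-1.35587520e-03 -2.68103788e-02  9.99639595e-01 -2.12906513e-04]
top x-edges z=.048 y0 -0.027 [(np.float64(-87.5), -8), (np.float64(-42.5), -4), (np.float64(51.5), 5), (np.float64(55.5), 16), (np.float64(78.5), -7), (np.float64(86.5), 13)]Traceback (most recent call last):
  File "<stdin>", line 11, in <module>
  File "<stdin>", line 7, in prof
  File "h.py", line 16, in proj
    c=calibration(n);p=np.array(c["R"])@X+np.array(c["t"]);return np.array([c["fx"]*p[0]/p[2]+c["cx"],c["fy"]*p[1]/p[2]+c["cy"]])
ValueError: time passes only in moves, steps and waits
```

```bash
sed -i 's/^def ray/CAL={n:calibration(n) for n in ("scene","top")}\ncalibration=CAL.get\ndef ray/' h.py
python3 - <<'E'
from h import *
T=cv2.imread("pics/top1.png");S=cv2.imread("pics/scene1.png")
th=np.radians(-4.9);c=np.array([.6105,-.113]);R=np.array([[np.cos(th),-np.sin(th)],[np.sin(th),np.cos(th)]])
def prof(n,I,xs,ys,z):
    P=np.array([[proj(n,np.array([*(c+R@[x,y]),z])) for x in xs] for y in ys],np.float32)
    return cv2.remap(I,P[...,0],P[...,1],cv2.INTER_LINEAR).astype(float)
def peaks(a,p):
    g=np.gradient(np.convolve(p,np.ones(2)/2,"same")); return [(float(round(a[i]*1000,1)),int(g[i]*2)) for i in range(2,len(g)-2) if abs(g[i])>3 and abs(g[i])==max(abs(g[i-2:i+3]))]
for n,I in(("top",T),("scene",S)):
    for y0 in(-.027,.027,0):
        xs=np.arange(-.09,.091,.001); print(n,"x z=.048 y0",y0,peaks(xs,prof(n,I,xs,np.linspace(y0-.005,y0+.005,9),.048).mean(0).mean(1)))
    for x0 in(-.03,0,.03):
        ys=np.arange(-.065,.066,.001);print(n,"y z=.049 x0",x0,peaks(ys,prof(n,I,np.linspace(x0-.006,x0+.006,9),ys,.049).mean(2).mean(1)))
A=crop(T,235,200,50,75,6);B=crop(S,230,230,80,90,5)
cv=np.zeros((450,700,3),np.uint8);cv[:,:300]=A;cv[:,300:]=B;cv2.imwrite("pics/c1.png",cv)
E
```

```text
top x z=.048 y0 -0.027 [(-43.0, -9), (56.0, 34), (79.0, -16), (88.0, 24)]
top x z=.048 y0 0.027 [(-81.0, -25), (-75.0, 10), (-63.0, 6), (-44.0, -8), (55.0, 32), (78.0, -12), (81.0, 18)]
top x z=.048 y0 0 [(-76.0, 25), (-73.0, -36), (57.0, 36), (79.0, -8), (86.0, 28)]
top y z=.049 x0 -0.03 [(-52.0, -15), (-43.0, -6), (52.0, 19)]
top y z=.049 x0 0 [(-49.0, -6), (-42.0, -10), (54.0, 18)]
top y z=.049 x0 0.03 [(-54.0, -7), (-36.0, -12), (36.0, 6), (53.0, 23)]
scene x z=.048 y0 -0.027 [(-80.0, -32), (-75.0, 7), (-55.0, -11)]
scene x z=.048 y0 0.027 [(-81.0, -22), (-70.0, 9), (-64.0, 6), (-47.0, -14), (-42.0, -19)]
scene x z=.048 y0 0 [(-73.0, -51)]
scene y z=.049 x0 -0.03 [(39.0, 9), (50.0, -12), (57.0, 18)]
scene y z=.049 x0 0 []
scene y z=.049 x0 0.03 []
```

View pics/c1.png

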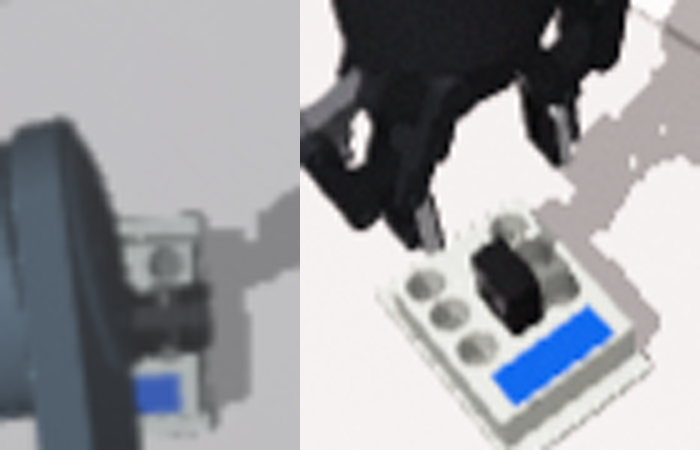

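The gripper straddles the rib, and the arm hid the heater in the scene view. I'll measure the pocket edges again from the first pictures while the arm moves to the grasp.

```bash
python3 - <<'E'
from h import *
T=cv2.imread("pics/top0.png");S=cv2.imread("pics/scene0.png")
th=np.radians(-4.9);c=np.array([.6105,-.113]);R=np.array([[np.cos(th),-np.sin(th)],[np.sin(th),np.cos(th)]])
def prof(n,I,xs,ys,z):
    P=np.array([[proj(n,np.array([*(c+R@[x,y]),z])) for x in xs] for y in ys],np.float32)
    return cv2.remap(I,P[...,0],P[...,1],cv2.INTER_LINEAR).astype(float)
xs=np.arange(-.09,.091,.003)
for n,I in(("top",T),("scene",S)):
  for y0 in(-.027,.027):
    p=prof(n,I,xs,np.linspace(y0-.003,y0+.003,5),.048).mean(0)
    print(n,y0,[(int(round(x*1000)),*map(int,q)) for x,q in zip(xs,p)])
ys=np.arange(-.06,.061,.002)
for n,I in(("top",T),("scene",S)):
    p=prof(n,I,np.linspace(.015,.03,7),ys,.049).mean(1);print(n,[(int(round(x*1000)),int(q.mean())) for x,q in zip(ys,p)])
E
```

```text
top -0.027 [(-90, 184, 181, 184), (-87, 141, 138, 140), (-84, 113, 111, 112), (-81, 86, 84, 84), (-78, 83, 80, 80), (-75, 103, 98, 96), (-72, 118, 110, 107), (-69, 120, 112, 108), (-66, 120, 112, 108), (-63, 120, 111, 108), (-60, 120, 112, 108), (-57, 120, 112, 108), (-54, 120, 112, 108), (-51, 119, 112, 108), (-48, 119, 111, 107), (-45, 111, 103, 100), (-42, 78, 74, 73), (-39, 73, 70, 69), (-36, 77, 74, 73), (-33, 78, 74, 74), (-30, 78, 75, 74), (-27, 78, 75, 74), (-24, 78, 75, 74), (-21, 78, 74, 74), (-18, 78, 75, 74), (-15, 78, 75, 75), (-12, 78, 74, 74), (-9, 78, 74, 74), (-6, 78, 75, 75), (-3, 78, 74, 75), (0, 78, 74, 74), (3, 78, 74, 74), (6, 77, 74, 74), (9, 78, 74, 74), (12, 78, 74, 75), (15, 78, 75, 74), (18, 77, 75, 74), (21, 78, 75, 75), (24, 78, 75, 75), (27, 78, 75, 75), (30, 78, 75, 75), (33, 78, 75, 75), (36, 79, 76, 75), (39, 79, 76, 75), (42, 78, 75, 75), (45, 79, 76, 75), (48, 79, 76, 75), (51, 80, 77, 77), (54, 97, 95, 93), (57, 145, 144, 140), (60, 154, 152, 149), (63, 154, 153, 148), (66, 153, 152, 147), (69, 153, 151, 147), (72, 154, 152, 148), (75, 154, 152, 14
[... 4373 characters left out ...]
 166), (56, 185), (58, 192), (60, 194)]
scene [(-60, 244), (-58, 244), (-56, 238), (-54, 216), (-52, 171), (-50, 141), (-48, 133), (-46, 133), (-44, 132), (-42, 132), (-40, 135), (-38, 140), (-36, 136), (-34, 112), (-32, 92), (-30, 97), (-28, 96), (-26, 81), (-24, 74), (-22, 73), (-20, 73), (-18, 72), (-16, 72), (-14, 72), (-12, 71), (-10, 71), (-8, 71), (-6, 71), (-4, 71), (-2, 72), (0, 72), (2, 72), (4, 72), (6, 72), (8, 73), (10, 73), (12, 73), (14, 73), (16, 73), (18, 73), (20, 73), (22, 72), (24, 73), (26, 73), (28, 73), (30, 72), (32, 72), (34, 72), (36, 73), (38, 81), (40, 105), (42, 128), (44, 134), (46, 133), (48, 135), (50, 124), (52, 95), (54, 83), (56, 112), (58, 156), (60, 174)]
```

The pocket edges agree in both views: front wall at -43 and lip at +55 in my frame. That puts the heater origin at about (0.6164, -0.1142), yaw about -4.6°. Now I'll go down and grasp.

Request:
servo_tool --commands "0 0 0 -2.7 -4.2 25 0.6; 0 0 0 0 0 30 0.6; 0 0 0 0 0 20 0.6; 0 0 0 0 0 8 0.6; 0 0 0 0 0 0 0.6"

```text
time_s: 2.33
eef_pos: [0.4935, 0.2209, 0.0409]
eef_rot: [0.0, -0.027, 1.0, 0.0]
wrist_force: [0.1, -0.2, 0.0]
opening: 0.603
grasp_force: 0.0
```

Request:
servo_tool --commands "0 0 0 1 0 5 0.6; 0 0 0 0 0 0 0.3; 0 0 0 0 0 0 0; 0 0 0 0 0 0 0; 0 0 0 0 0 0 0"

```text
time_s: 2.95
eef_pos: [0.4928, 0.2204, 0.0359]
eef_rot: [0.0, -0.027, 1.0, 0.0]
wrist_force: [-1.5, -0.5, 3.6]
opening: 0.174
grasp_force: 59.2
```

Request:
servo_tool --commands "0 0 0 0 0 0 0; 0 0 0 0 0 -20 0; 0 0 0 0 0 -30 0; 0 0 0 0 0 -30 0; 0 0 0 0 0 0 0"

```text
time_s: 3.58
eef_pos: [0.4938, 0.2205, 0.1169]
eef_rot: [0.002, -0.027, 1.0, 0.0]
wrist_force: [-0.3, -0.5, -3.9]
opening: 0.174
grasp_force: 59.3
```

```bash
python3 - <<'E'
from h import *
T=camera("top");S=camera("scene");cv2.imwrite("pics/top2.png",T);cv2.imwrite("pics/scene2.png",S)
o=get_obs();print(o["eef_pos"],o["eef_rot"],o["opening"],o["grasp_force"],o["wrist_force"],o["torque"])
cv=np.hstack([crop(T,225,200,75,90,5),crop(S,210,180,80,90,5)]);cv2.imwrite("pics/c2.png",cv)
E
```

```text
[0.49159319 0.22001799 0.11404058] [-7.93888566e-04 -2.65664657e-02  9.99646720e-01 -1.68897849e-04] 0.17936623546806793 59.27850365638733 [-1.06748406  0.21525355 -4.4527281 ] [ 0.00446313  0.02478408 -0.01452892]
```

View pics/c2.png

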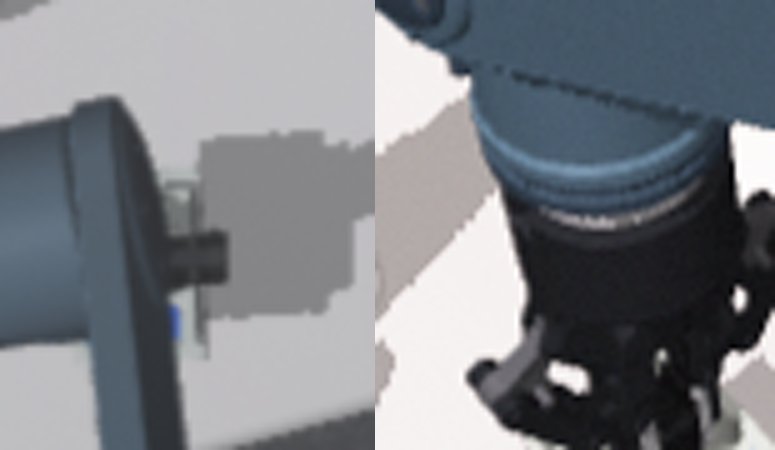

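The block hangs level in the grip with the rib between the pads. The underside is 36 mm below the TCP and the load reads about 4.4 N. Next I'll carry it over the heater and tilt it.

Request:
servo_tool --commands "0 0 0.134 0 0 -12 0; 0 0 0 -18 -40.4 0 0; 0 0 0 -18 -40.4 0 0; 0 0 0 -18 -40.4 0 0; 0 0 0 -18 -40.4 0 0"

```text
time_s: 4.3
eef_pos: [0.5499, 0.0522, 0.1248]
eef_rot: [-0.002, 0.04, 0.999, 0.0]
wrist_force: [0.0, 0.8, -2.1]
opening: 0.173
grasp_force: 59.5
```

Request:
servo_tool --commands "0 0 0 -18 -40.4 0 0; 0 0 0 -18 -40.4 0 0; 0 0 0 -18 -40.4 0 0; 0 0 0 -18 -40.4 0 0; 0 0 0 0 0 0 0"

```text
time_s: 4.92
eef_pos: [0.6094, -0.1166, 0.1248]
eef_rot: [-0.001, 0.042, 0.999, 0.0]
wrist_force: [-0.4, 0.4, -3.6]
opening: 0.172
grasp_force: 59.7
```

Request:
servo_tool --commands "0 0.075 0 0 0 0 0; 0 0.076 0 0 0 0 0; 0 0.076 0 0 0 0 0; 0 0 0 0 0 0 0"

```text
time_s: 5.42
eef_pos: [0.6093, -0.1125, 0.1246]
eef_rot: [-0.115, 0.04, 0.993, 0.005]
wrist_force: [-0.1, 0.8, -3.3]
opening: 0.18
grasp_force: 59.7
```

```bash
cat >> h.py <<'E'
from scipy.spatial.transform import Rotation as Ro
H=np.array([.6164,-.1142,.036]);RH=Ro.from_euler("z",-4.6,degrees=True)
def pose(h=.036):
    o=get_obs();q=o["eef_rot"];R=Ro.from_quat([*q[1:],q[0]])
    rel=RH.inv()*R*Ro.from_matrix(np.array([[-1,0,0],[0,1,0],[0,0,-1.]])); 
    e=rel.as_euler("ZYX",degrees=True)
    f=lambda p:(RH.inv().apply(p-H)*1000).round(1)
    B=o["eef_pos"]+R.apply([0,0,h])
    print("t",round(o["time_s"],2),"tcp(heater mm)",f(o["eef_pos"]),"yaw,tilt,roll",e.round(2),"block origin",f(B),"tongue",f(B+(R.apply([-.056,0,0]))),"F(heater)",RH.inv().apply(o["wrist_force"]).round(1),"tq",np.round(o["torque"],2),"grip",round(o["opening"],3))
    return o,R
E
python3 - <<'E'
from h import *
T=camera("top");S=camera("scene");cv2.imwrite("pics/top3.png",T);cv2.imwrite("pics/scene3.png",S)
pose()
cv2.imwrite("pics/c3.png",np.hstack([crop(T,340,165,75,90,5),crop(S,310,110,84,90,5)]))
E
```

```text
t 5.53 tcp(heater mm) [-7.4  1.  89.7] yaw,tilt,roll [ 0.02 13.08  0.05] block origin [-15.6   1.   54.6] tongue [39.  1. 42.] F(heater) [-0.3 -0.4 -4.3] tq [-0.03 -0.21  0.02] grip 0.175
```

View pics/c3.png

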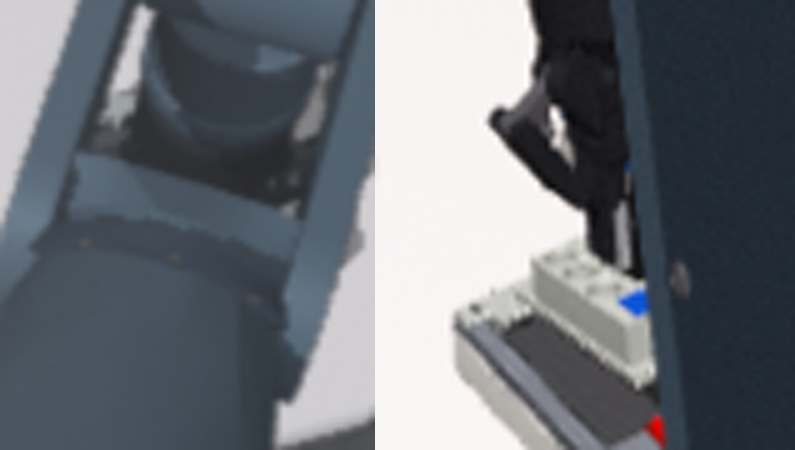

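The top view is blocked by the arm. The scene view shows the block tilted above the pocket, with its rear left top corner near pixel (342,162). I'll compare that with the predicted position.

```bash
python3 - <<'E'
from h import *
o,R=pose()
B=o["eef_pos"]+R.apply([0,0,.036])
def pb(x,y,z): # block coords mm -> scene px -> in c3 crop px
    X=B+R.apply([-x/1000,y/1000,-z/1000]); u,v=proj("scene",X); return [round(float(a),1) for a in (375+(u-310+.5)*5-.5,(v-110+.5)*5-.5)]
def ph(x,y,z):
    u,v=proj("scene",H+RH.apply([x/1000,y/1000,z/1000])); return [round(float(a),1) for a in (375+(u-310+.5)*5-.5,(v-110+.5)*5-.5)]
print("body top rear +y",pb(40,33,30),"body bottom rear+y",pb(40,33,6),"tongue top +y",pb(56,35,6),"ledge front +y top",pb(-48,35,6),"pad rear +y",pb(-20,25,30),"pad front +y",pb(-38,25,30))
print("heater rear +y",ph(71,52,15),"lip front +y",ph(49,36.5,15),"front wall +y",ph(-49,36.5,12),"catch +y top",ph(-49,15,18))
E
```

```text
t 5.53 tcp(heater mm) [-7.4  1.  89.7] yaw,tilt,roll [ 0.02 13.08  0.05] block origin [-15.6   1.   54.6] tongue [39.  1. 42.] F(heater) [-0.3 -0.4 -4.3] tq [-0.03 -0.21  0.02] grip 0.175
body top rear +y [529.6, 257.3] body bottom rear+y [534.2, 298.5] tongue top +y [513.2, 287.0] ledge front +y top [636.2, 377.5] pad rear +y [614.8, 301.4] pad front +y [637.6, 317.3]
heater rear +y [453.0, 310.0] lip front +y [501.4, 323.9] front wall +y [612.2, 447.4] catch +y top [648.7, 421.7]
```

Prediction and picture agree to about 1 px, with the same offset on both the block and the heater. I'll go down.

Request:
servo_tool --commands "0 0 0 -3.5 -1 9.5 0; 0 0 0 -3 0 10 0; 0 0 0 -2.2 0 9.7 0; 0 0 0 -1.1 0 4.8 0; 0 0 0 0 0 0 0"

```text
time_s: 6.15
eef_pos: [0.6113, -0.1145, 0.0914]
eef_rot: [-0.114, 0.04, 0.993, 0.005]
wrist_force: [-0.1, -1.0, -3.2]
opening: 0.174
grasp_force: 59.7
```

```bash
python3 -c "
from h import *
pose()"
```

```text
t 6.15 tcp(heater mm) [-5.  -0.7 55.4] yaw,tilt,roll [-0.03 13.07  0.02] block origin [-13.2  -0.7  20.3] tongue [41.4 -0.8  7.7] F(heater) [-0.1 -1.  -3.2] tq [-0.07 -0.26  0.02] grip 0.174
```

Request:
servo_tool --commands "0 0 0 -0.7 0.7 2.9 0; 0 0 0 -0.4 0 2 0; 0 0 0 0 0 0 0"

```text
time_s: 6.52
eef_pos: [0.6116, -0.1139, 0.087]
eef_rot: [-0.113, 0.04, 0.993, 0.005]
wrist_force: [0.2, -0.2, -2.9]
opening: 0.174
grasp_force: 59.7
```

```bash
python3 -c "
from h import *
pose()
S=camera('scene');cv2.imwrite('pics/scene4.png',S);cv2.imwrite('pics/c4.png',crop(S,310,125,84,80,7))"
```

```text
t 6.53 tcp(heater mm) [-4.8 -0.1 51. ] yaw,tilt,roll [-0.03 13.02  0.  ] block origin [-12.9  -0.1  15.9] tongue [41.7 -0.1  3.3] F(heater) [ 0.3 -0.2 -2.9] tq [-0.03 -0.27 -0.04] grip 0.174
```

View pics/c4.png

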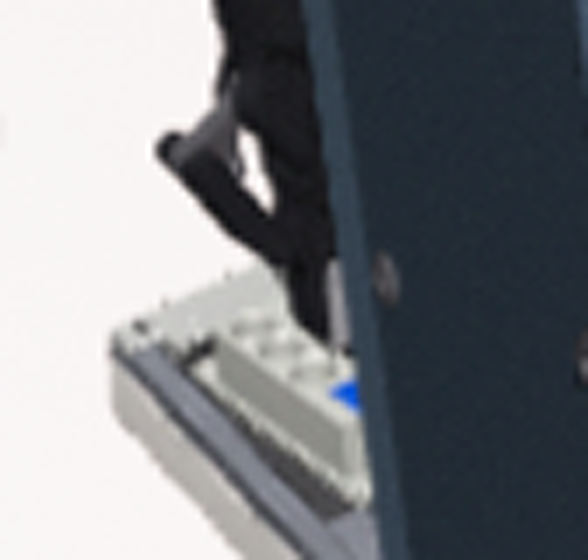

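The tongue is inside the pocket, just in front of the keeper lip, with a dark gap at about (205,352). I'll slide it under.

Request:
servo_tool --commands "0 0 0 -0.3 0 1.2 0; 0 0 0 -2.9 0 -0.7 0; 0 0 0 -2.9 0 -0.7 0; 0 0 0 -2.9 0 -0.7 0; 0 0 0 0 0 0 0"

```text
time_s: 7.2
eef_pos: [0.6209, -0.1148, 0.0859]
eef_rot: [-0.113, 0.04, 0.993, 0.005]
wrist_force: [0.8, -0.2, -3.1]
opening: 0.172
grasp_force: 59.7
```

```bash
python3 -c "
from h import *
pose()"
```

```text
t 7.2 tcp(heater mm) [ 4.6 -0.2 49.9] yaw,tilt,roll [-0.03 12.99 -0.  ] block origin [-3.5 -0.2 14.8] tongue [51.  -0.2  2.2] F(heater) [ 0.8 -0.2 -3.1] tq [ 0.02 -0.25 -0.03] grip 0.172
```

Free of contact so far. The tongue is at 51 mm, under the lip (lip edge at 49). I'll continue to the rear wall.

Request:
servo_tool --commands "0 0 0 -2 0 -0.4 0; 0 0 0 -2 0 -0.4 0; 0 0 0 -1 0 -0.2 0; 0 0 0 0 0 0 0"

```text
time_s: 7.7
eef_pos: [0.6258, -0.1151, 0.0857]
eef_rot: [-0.113, 0.04, 0.993, 0.005]
wrist_force: [-0.0, -0.2, -3.7]
opening: 0.175
grasp_force: 59.7
```

```bash
python3 -c "
from h import *
pose()"
```

```text
t 7.7 tcp(heater mm) [ 9.4 -0.1 49.7] yaw,tilt,roll [-0.03 13.   -0.  ] block origin [ 1.3 -0.1 14.6] tongue [55.9 -0.2  2. ] F(heater) [-0.  -0.2 -3.7] tq [-0.04 -0.24 -0.02] grip 0.175
```

Request:
servo_tool --commands "0 0 0 -1 0 -0.2 0; 0 0 0 -1 0 -0.2 0; 0 0 0 0 0 0 0"

```text
time_s: 8.07
eef_pos: [0.6266, -0.1151, 0.0855]
eef_rot: [-0.115, 0.04, 0.993, 0.005]
wrist_force: [-5.5, -1.3, -1.5]
opening: 0.174
grasp_force: 59.8
```

```bash
python3 -c "
from h import *
pose()"
```

```text
t 8.07 tcp(heater mm) [10.3 -0.1 49.5] yaw,tilt,roll [-2.000e-02  1.318e+01  1.000e-02] block origin [ 2.1 -0.1 14.5] tongue [56.6 -0.1  1.7] F(heater) [-5.4 -1.7 -1.5] tq [0.01 0.74 0.06] grip 0.174
```

I feel the rear wall at 56.6 mm against the expected 57, so the tongue is fully under. I'll ease off slightly, set the tongue on the floor and lower the front towards the catch.

Request:
servo_tool --commands "0 0 0 0.8 0 0.9 0; 0 0 0 -0.1 0 0.8 0; 0 0 0 0 0 0 0"

```text
time_s: 8.45
eef_pos: [0.6265, -0.1151, 0.084]
eef_rot: [-0.113, 0.04, 0.993, 0.005]
wrist_force: [-3.5, 0.5, -2.2]
opening: 0.175
grasp_force: 59.8
```

```bash
python3 -c "
from h import *
pose()"
```

```text
t 8.45 tcp(heater mm) [10.1 -0.1 48. ] yaw,tilt,roll [-0.03 13.03  0.  ] block origin [ 2.  -0.1 13. ] tongue [56.6 -0.1  0.3] F(heater) [-3.5  0.2 -2.2] tq [0.01 0.47 0.11] grip 0.175
```

Request:
servo_tool --commands "0 -0.052 0 2.3 0 2.9 0; 0 0 0 0 0 0 0"

```text
time_s: 8.7
eef_pos: [0.6239, -0.1149, 0.0819]
eef_rot: [-0.087, 0.04, 0.995, 0.004]
wrist_force: [-0.8, 0.4, -4.7]
opening: 0.17
grasp_force: 59.7
```

Request:
servo_tool --commands "0 -0.052 0 1.9 0 2.9 0; 0 0 0 0 0 0 0"

```text
time_s: 8.95
eef_pos: [0.6216, -0.1147, 0.0796]
eef_rot: [-0.061, 0.04, 0.997, 0.002]
wrist_force: [0.7, 0.8, -3.2]
opening: 0.173
grasp_force: 59.7
```

```bash
python3 -c "
from h import *
pose()"
```

```text
t 8.95 tcp(heater mm) [ 5.2 -0.1 43.6] yaw,tilt,roll [-0.04  7.04 -0.  ] block origin [ 0.8 -0.1  7.9] tongue [56.4 -0.2  1. ] F(heater) [ 0.6  0.8 -3.2] tq [ 0.02 -0.12  0.01] grip 0.173
```

Request:
servo_tool --commands "0 -0.0175 0 0.6 0 1.5 0; 0 0 0 0 0 0 0; 0 0 0 0 0 0 0"

```text
time_s: 9.32
eef_pos: [0.6213, -0.1149, 0.0782]
eef_rot: [-0.052, 0.04, 0.998, 0.002]
wrist_force: [1.3, 0.2, -3.9]
opening: 0.172
grasp_force: 59.8
```

```bash
python3 -c "
from h import *
pose()
S=camera('scene');cv2.imwrite('pics/scene5.png',S);cv2.imwrite('pics/c5.png',crop(S,310,125,84,80,7))"
```

```text
t 9.32 tcp(heater mm) [ 5.  -0.3 42.2] yaw,tilt,roll [-0.03  5.99 -0.01] block origin [ 1.2 -0.3  6.4] tongue [56.9 -0.3  0.5] F(heater) [ 1.3  0.3 -3.9] tq [-0.01 -0.34  0.02] grip 0.172
```

The block rests about 6° up, on the catch slope. I'll release it and back out along the tool.

Request:
servo_tool --commands "0 0 0 0 0 0 0.25; 0 0 0 0 0 0 0.4; 0 0 0 0 0 0 0.4; 0 0 0 0 0 -10 0.4; 0 0 0 0 0 -30 0.4"

```text
time_s: 10.0
eef_pos: [0.6236, -0.1146, 0.1168]
eef_rot: [-0.055, 0.04, 0.998, 0.003]
wrist_force: [0.0, -0.9, 0.1]
opening: 0.4
grasp_force: 0.0
```

Request:
servo_tool --commands "0 -0.105 0 0 0 -25 0; 0 0 0 10 0 0 0; 0 0 0 10 0 0 0; 0 0 0 11 0 0 0; 0 0 0 0 0 0 0"

```text
time_s: 10.62
eef_pos: [0.5953, -0.1124, 0.1415]
eef_rot: [-0.002, 0.04, 0.999, 0.0]
wrist_force: [-0.4, -0.4, -0.5]
opening: 0.002
grasp_force: 0.0
```

```bash
python3 -c "
from h import *
pose()
S=camera('scene');cv2.imwrite('pics/scene6.png',S)
T=camera('top');cv2.imwrite('pics/top6.png',T);cv2.imwrite('pics/c6.png',np.hstack([crop(S,310,125,84,80,5),crop(T,340,170,70,80,5)]))"
```

```text
t 10.62 tcp(heater mm) [-2.120e+01  1.000e-01  1.055e+02] yaw,tilt,roll [-0.04  0.18  0.04] block origin [-21.3   0.1  69.5] tongue [34.7  0.1 69.3] F(heater) [-0.3 -0.4 -0.5] tq [-0.02 -0.04 -0.04] grip 0.002
```

View pics/c6.png

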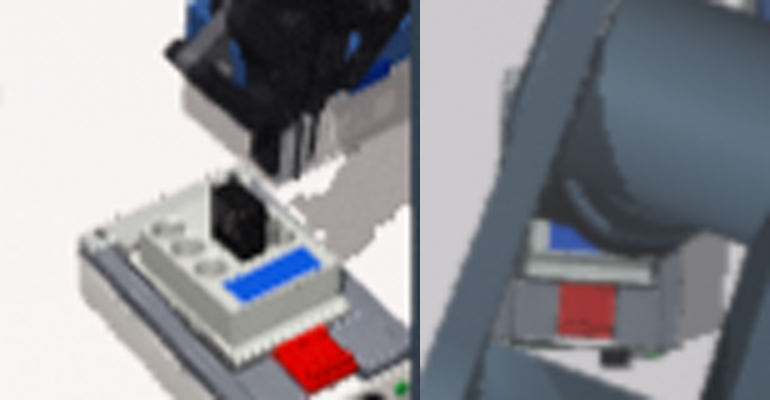

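The block is hooked at the rear and its front ledge rests on the red catch. The shut fingers are above it. I'll now press on the blue pad at x = -28 mm.

Request:
servo_tool --commands "0 0 0 6.8 0 0 0; 0 0 0 0 0 25 0; 0 0 0 0 0 25 0; 0 0 0 0 0 10 0; 0 0 0 0 0 0 0"

```text
time_s: 11.35
eef_pos: [0.5893, -0.112, 0.082]
eef_rot: [-0.001, 0.04, 0.999, 0.0]
wrist_force: [-0.2, -0.2, 0.3]
opening: -0.001
grasp_force: 0.0
```

Request:
servo_tool --commands "0 0 0 0 0 2 0; 0 0 0 0 0 2 0; 0 0 0 0 0 2 0; 0 0 0 0 0 0 0"

```text
time_s: 11.85
eef_pos: [0.5897, -0.1122, 0.0766]
eef_rot: [-0.0, 0.04, 0.999, 0.0]
wrist_force: [0.2, 0.1, -0.1]
opening: -0.004
grasp_force: 0.0
```

```bash
python3 -c "
from h import *
pose()"
```

```text
t 11.85 tcp(heater mm) [-26.7  -0.1  40.6] yaw,tilt,roll [-0.03  0.03  0.  ] block origin [-26.8  -0.1   4.6] tongue [29.2 -0.1  4.5] F(heater) [ 0.2  0.1 -0.1] tq [ 0.02 -0.01 -0.03] grip -0.004
```

Request:
servo_tool --commands "0 0 0 1 0 2 0; 0 0 0 0 0 2 0; 0 0 0 0 0 2 0; 0 0 0 0 0 0 0"

```text
time_s: 12.35
eef_pos: [0.5885, -0.112, 0.0701]
eef_rot: [-0.001, 0.04, 0.999, 0.0]
wrist_force: [-0.1, -0.1, 0.0]
opening: -0.002
grasp_force: 0.0
```

```bash
python3 -c "
from h import *
pose()"
```

```text
t 12.35 tcp(heater mm) [-28.   -0.   34.1] yaw,tilt,roll [-0.03  0.08  0.02] block origin [-28.1   0.   -1.9] tongue [27.9 -0.  -2. ] F(heater) [-0.1 -0.1  0. ] tq [-0.05 -0.   -0.03] grip -0.002
```

Request:
servo_tool --commands "0 0 0 0 0 1.5 0; 0 0 0 0 0 1.5 0; 0 0 0 0 0 0 0"

```text
time_s: 12.72
eef_pos: [0.5887, -0.1121, 0.0674]
eef_rot: [-0.0, 0.04, 0.999, 0.0]
wrist_force: [0.3, -0.0, -1.0]
opening: 0.004
grasp_force: 0.0
```

```bash
python3 -c "
from h import *
pose()
S=camera('scene');cv2.imwrite('pics/scene7.png',S);cv2.imwrite('pics/c7.png',crop(S,310,125,84,80,7))"
```

```text
t 12.72 tcp(heater mm) [-27.8  -0.1  31.4] yaw,tilt,roll [-0.03  0.05  0.  ] block origin [-27.9  -0.1  -4.6] tongue [28.1 -0.1 -4.7] F(heater) [ 0.3  0.  -1. ] tq [ 0.   -0.03 -0.02] grip 0.004
```

View pics/c7.png

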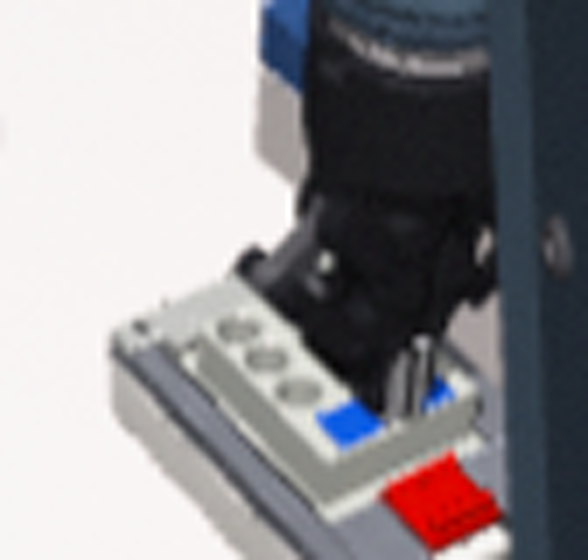

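The fingers stand over the middle of the pad without contact yet, and the ledge is still on the catch. I'll keep going down.

Request:
servo_tool --commands "0 0 0 0 0 1.5 0; 0 0 0 0 0 1.5 0; 0 0 0 0 0 0 0"

```text
time_s: 13.15
eef_pos: [0.589, -0.1122, 0.066]
eef_rot: [-0.0, 0.04, 0.999, -0.0]
wrist_force: [-5.2, 1.7, 11.3]
opening: -0.007
grasp_force: 5.4
```

```bash
python3 -c "
from h import *
pose()"
```

```text
t 13.15 tcp(heater mm) [-27.5  -0.2  30. ] yaw,tilt,roll [-0.02  0.02 -0.01] block origin [-27.5  -0.2  -6. ] tongue [28.5 -0.2 -6. ] F(heater) [-5.3  1.3 11.3] tq [0.21 0.86 0.  ] grip -0.007
```

Request:
servo_tool --commands "0 0 0 0 0 1 0; 0 0 0 0 0 1 0; 0 0 0 0 0 0 0"

```text
time_s: 13.52
eef_pos: [0.589, -0.1122, 0.066]
eef_rot: [-0.0, 0.04, 0.999, -0.0]
wrist_force: [-12.4, 3.3, 24.8]
opening: -0.002
grasp_force: 12.5
```

```bash
python3 -c "
from h import *
pose()
S=camera('scene');cv2.imwrite('pics/scene8.png',S);S6=cv2.imread('pics/scene6.png')
def k(I):
    h,s,v=cv2.split(cv2.cvtColor(I,cv2.COLOR_BGR2HSV));m=((h<8)|(h>172))&(s>150)&(v>80);m[:150]=0;m[225:]=0;m[:,:320]=0;m[:,400:]=0;return m
for n in '0678': m=k(cv2.imread(f'pics/scene{n}.png'));print(n,m.sum(),np.argwhere(m).mean(0)[::-1].round(2),np.argwhere(m).min(0),np.argwhere(m).max(0))"
```

```text
t 13.53 tcp(heater mm) [-27.4  -0.2  30. ] yaw,tilt,roll [ 0.    0.03 -0.03] block origin [-27.4  -0.2  -6. ] tongue [28.6 -0.2 -6. ] F(heater) [-12.6   2.3  24.8] tq [ 0.55  2.   -0.  ] grip -0.002
0 139 [372.54 196.2 ] [189 364] [203 381]
6 134 [372.63 196.4 ] [190 364] [203 381]
7 132 [372.76 196.42] [190 365] [203 381]
8 132 [372.76 196.42] [190 365] [203 381]
```

The contact is rigid at 25 N with the pad exactly 30.0 mm above the floor, which is the seated height. I'll lift off and look.

Request:
servo_tool --commands "0 0 0 0 0 -5 0; 0 0 0 0 0 -40 0; 0 0 0 0 0 -50 0; 0 0 0 10 50 -20 0; 0 0 0 10 60 0 0"

```text
time_s: 14.2
eef_pos: [0.5794, -0.001, 0.1802]
eef_rot: [0.002, 0.042, 0.999, -0.0]
wrist_force: [0.4, 0.3, -0.2]
opening: 0.0
grasp_force: 0.0
```

Request:
servo_tool --commands "0 0 0 20 55 0 0; 0 0 0 20 55 0 0; 0 0 0 20 55 0 0; 0 0 0 20 55 0 0; 0 0 0 0 0 0 0"

```text
time_s: 14.82
eef_pos: [0.5141, 0.2285, 0.1774]
eef_rot: [-0.001, 0.038, 0.999, 0.0]
wrist_force: [0.7, -0.7, 0.0]
opening: 0.002
grasp_force: 0.0
```

```bash
python3 - <<'E'
from h import *
pose()
S=camera('scene');T=camera('top');cv2.imwrite('pics/scene9.png',S);cv2.imwrite('pics/top9.png',T)
def pb(n,x,y,z): return proj(n,H+RH.apply(np.array([x,y,z])/1000)).round(1)
for nm in("scene6","scene9","top9"):
    I=cv2.imread(f"pics/{nm}.png");n=nm[:-1]
    h,s,v=cv2.split(cv2.cvtColor(I,cv2.COLOR_BGR2HSV));b=(h>100)&(h<130)&(s>150);
    w=np.zeros_like(b); w[(slice(165,215) if n=="scene" else slice(180,245)),(slice(330,390) if n=="scene" else slice(355,395))]=1
    print(nm,"pad",comps(I,b&w),"pred",pb(n,-29,0,30))
cv2.imwrite('pics/c9.png',np.hstack([crop(S,315,140,80,80,5),crop(T,340,170,70,80,5)]))
cv2.imwrite('pics/diff.png',cv2.absdiff(T,cv2.imread('pics/top0.png')))
E
```

```text
t 14.82 tcp(heater mm) [-129.4  333.4  141.4] yaw,tilt,roll [0.3  0.06 0.04] block origin [-129.5  333.4  105.4] tongue [-73.5 333.7 105.4] F(heater) [ 0.8 -0.7  0. ] tq [-0.08  0.01 -0.01] grip 0.002
scene6 pad [(array([364.31, 179.43]), np.int32(83), ((364.0, 179.50003051757812), (4.819169044494629, 18.438560485839844), 65.224853515625))] pred [364.8 183.2]
scene9 pad [(array([364.46, 182.56]), np.int32(95), ((364.4000549316406, 182.80001831054688), (5.366562843322754, 17.8885440826416), 63.43495178222656))] pred [364.8 183.2]
top9 pad [(array([368.79, 217.97]), np.int32(29), ((369.0, 218.0), (6.0, 4.0), 0.0))] pred [373.9 218.7]
```

View pics/c9.png

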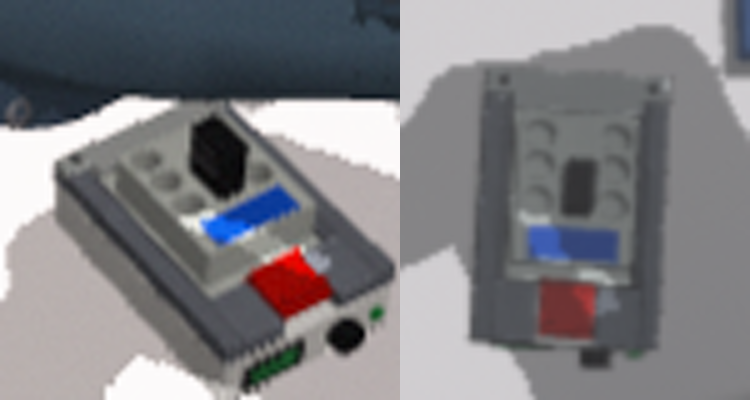

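The pad dropped 3 px between the two scene pictures and now matches the seated prediction to 0.6 px. The block is level and square in the pocket with the catch over its ledge, and the arm is clear. Handing in.

```bash
python3 -c "
from bench import *
print(hand_in())"
```

```text
the job is handed in; nothing more can be done
None
```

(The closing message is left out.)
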